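# Pack model boats bow-first into a tray

## Robot

A 6-joint arm with a two-finger parallel gripper is mounted at the origin on the work surface. World frame = base frame: x ahead of the robot, y to its left, z up, the work surface at z = 0. Lengths are in mm, angles in rad, forces in N, time in s.
With the tool pointing down it reaches from about 325 to 775 mm from the base axis. Payload 5.5 kg.
Tool frame: the origin (TCP) lies at the very end of the fingers, on their centre line; the grasp point (between the pads) lies 19 mm behind it; z points along the fingers, y is the line along which they close (so a half turn about z gives the same grasp; the last joint's range is limited). The gripper opens to 88 mm and grips with 3 to 60 N. Pads are 20 mm wide; open, the fingers measure 115 mm over their backs; the gripper's body (75 mm by 178 mm) begins 61 mm behind the grasp point.
Start: joints at [1.262, 0.091, 1.231, -0, 1.82, -0.057], TCP at [149.492, 581.092, 222.631] pointing down, gripper open.
Joint ranges: [-2.87, 2.87], [-0.86, 2.18], [0.17, 2.46], [-1.51, 4.65], [0.06, 2.69], [-2.65, 2.65]. Speed limits (rad/s): [2.57, 2.57, 3.01, 3.14, 3.14, 3.14].

## Interface

Orientations are given as a unit quaternion [w, x, y, z].
In Python, from plant import env gives the robot as it stands. The module is installed in compiled form; this text tells all that it offers.
- The arm moves only by the tool move_arm, never from a script. Its argument "targets" is a list that holds one entry, the list of rows, each a list of 6 numbers: the shift along the tool's x, y, z each as a share of 500 mm, from -1 to 1, then the turn, a rotation vector about the tool's x, y, z each as a share of 120 degrees, from -1 to 1. A call has 1 to 12 rows; each row shifts and turns the commanded pose from where the row before left it, along the tool's axes as they then stand; what a row does not reach is not made up. A row lasts 1/12 s, in which the tool goes at most 41.7 mm and 7.16 degrees, less where a joint would pass 70% of its speed; a pose out of reach is approached as far as the arm can. A call with a number of a shift or a turn outside -1 to 1 is refused whole. A call with a gripper value outside its range is refused whole. "claw" is the opening, from 0 (shut) to 1 (fully open), set as the call begins (left out, the last holds). The fingers move at their own pace and stop on an object; "newtons" is the grip in N (left out, the last holds). Time passes only in rows, so rows that do not move let the fingers close. It gives the time, the measured TCP pose, the force, the opening and the grip force at its end, in the units of the state.
- env.read_state(): the state, without advancing time (a new reading comes with each control period).
- env.snapshot(name): name is "side" or "top" or "wrist"; returns (picture, depth): 480x640x3 uint8, red, green, blue; 480x640 float32, mm along the optical axis (not along the pixel's ray), 0 where there is no reading.
- env.get_calibration(name): a dict with "intrinsics" (3x3 intrinsics, pixels), "distortion" ([k1, k2, p1, p2, k3] as OpenCV has them; the pictures are not rectified), "R" (3x3) and "t" (3): a world point X has camera coordinates R X + t. Camera axes: x right, y down, z forward; pixel columns grow to the right and rows downward; lengths in mm; the calibration is good to about 2 mm. A picture is of the moment at which its call begins: read the wrist's pose just before it. get_calibration takes no time and is no camera call; for the wrist camera it gives the pose at the moment of the call.
- env.close_job(): hands the job in; it is judged then, once.
The state is a dict: "time_s": time; "q": joint angles; "qvel": joint speeds; "tau": joint torques, N m; "position": TCP position; "orientation": TCP orientation; "wrist_force": force on the tool from outside, world axes, zero at the start; "wrist_torque": the same for the moment, N m; "finger_gap": finger opening in mm; "gripper_force": force on a finger pad.
Only numpy, scipy, OpenCV 4.12 (cv2) and the standard library are available. Lean on these libraries where they do the work, as an engineer would, in place of code of your own. Each camera call takes 0.05 s, during which the arm holds its last target. There are 200 camera calls.

## Task

Take the two model boats off the slanting drying rack and set them in the two empty bays of the packing tray, one in each, standing flat on the bay floor with the bow pointing to the tray's red end, just like the boat already packed there. Set them down, do not drop them, and leave the packed boat, the glue bottle and the paint jar alone.

Things in the scene. Friction and masses are not known exactly. Their poses are not given: they have to be found in the camera images.
- rack: fixed wooden drying rack, board sloping 28 degrees, 172 along the slope, 210 wide. Origin on the table; x level towards the low edge (away from the robot), z up; board surface 72 above the origin. Two slots (middles y = +50, -50, x = 0) hold a boat each, lengthwise up the slope, lower end on a ledge 14 high; rails 8 high beside. One boat is bow uphill, one bow downhill; which slot varies
- tray: fixed dark grey packing tray 176 long (x), 274 wide (y), with three bays side by side along y, each 156 long, 62 wide, floor 5 above the table, walls rising to 21 above the table; bay middles at y = +82 (already filled), 0 and -82 mm (empty). Origin under its middle on the table; x points to the red end (a red bar on the end wall), z up
- model_a: model boat, 140 long, 50 beam, 160 g: red hull, navy deck 28 above the flat underside; white deckhouse (grip here) 44 long, 28 wide, from 28 to 64 up, its middle 10 aft of the origin; mast 35 ahead (top 64), funnel 50 aft (top 50). Origin: middle of the underside; x to the pointed bow, z up. Starts on the rack, bow uphill
- model_b: model boat, 140 long, 50 beam, 160 g: red hull, navy deck 28 above the flat underside; white deckhouse (grip here) 44 long, 28 wide, from 28 to 64 up, its middle 10 aft of the origin; mast 35 ahead (top 64), funnel 50 aft (top 50). Origin: middle of the underside; x to the pointed bow, z up. Starts on the rack, bow downhill
- model_done: model boat, 140 long, 50 beam, 160 g: red hull, navy deck 28 above the flat underside; white deckhouse (grip here) 44 long, 28 wide, from 28 to 64 up, its middle 10 aft of the origin; mast 35 ahead (top 64), funnel 50 aft (top 50). Origin: middle of the underside; x to the pointed bow, z up. Already packed in the tray, bow to the red end
- bay1 (a point): middle of the floor of the middle bay (empty), axes as the tray
- bay2 (a point): middle of the floor of the outer empty bay, axes as the tray
- bay0 (a point): middle of the floor of the filled bay, axes as the tray
- bow_a (a point): point of the bow of model_a at deck height, 70 mm ahead of and 28 above its origin
- bow_b (a point): point of the bow of model_b at deck height, 70 mm ahead of and 28 above its origin
- bow_done (a point): point of the bow of the packed boat, at deck height
- glue: bystander: white glue bottle with a long nozzle, 48 across, 112 high, upright; origin at the middle of its base
- paint: bystander: glass paint jar with a red cap, 48 across, 55 high, upright; origin at the middle of its base
Things that resemble listed ones, but are neither listed nor needed, are in the scene too. Leave any brown or green look-alike of the model_a alone.

How it is judged (in metres and radians):
At the end, for the whole second after the job is handed in: the packed boat still in its bay and the two rack boats in one empty bay each, all at rest, middle within 16 mm of the bay's middle, underside on its floor (4 mm lower, 5 mm higher at most), upright within 0.1 rad, in line with the bay within 0.17 rad, bow to the red end ((((horizontal distance between model_a and bay1 below 0.016 m and z of model_a in the frame of tray between 0.001 and 0.01 m and angle between model_a's own z axis and vertical below 0.1 rad and angle between the x axis of model_a and the x axis of tray, either way round below 0.17 rad and x of bow_a in the frame of tray above 0.04 m) and (horizontal distance between model_b and bay2 below 0.016 m and z of model_b in the frame of tray between 0.001 and 0.01 m and angle between model_b's own z axis and vertical below 0.1 rad and angle between the x axis of model_b and the x axis of tray, either way round below 0.17 rad and x of bow_b in the frame of tray above 0.04 m)) or ((horizontal distance between model_a and bay2 below 0.016 m and z of model_a in the frame of tray between 0.001 and 0.01 m and angle between model_a's own z axis and vertical below 0.1 rad and angle between the x axis of model_a and the x axis of tray, either way round below 0.17 rad and x of bow_a in the frame of tray above 0.04 m) and (horizontal distance between model_b and bay1 below 0.016 m and z of model_b in the frame of tray between 0.001 and 0.01 m and angle between model_b's own z axis and vertical below 0.1 rad and angle between the x axis of model_b and the x axis of tray, either way round below 0.17 rad and x of bow_b in the frame of tray above 0.04 m))) and horizontal distance between model_done and bay0 below 0.016 m and z of model_done in the frame of tray between 0.001 and 0.01 m and angle between model_done's own z axis and vertical below 0.1 rad and angle between the x axis of model_done and the x axis of tray, either way round below 0.17 rad and x of bow_done in the frame of tray above 0.04 m and linear speed of each of model_a, model_b below 0.02 m/s); the robot touches nothing.
It fails at once if boat model_a is dropped (falls free faster than 0.6 m/s) (linear speed of model_a above 0.6 m/s and contact force between the fingers and model_a below 0.05 N).
It fails at once if boat model_b is dropped (falls free faster than 0.6 m/s) (linear speed of model_b above 0.6 m/s and contact force between the fingers and model_b below 0.05 N).
It fails at once if the packed boat is pushed more than 20 mm (distance of model_done from where it was at the start of the episode above 0.02 m).
It fails at once if the glue bottle or the paint jar is moved more than 25 mm (distance of any of glue, paint from where it was at the start of the episode above 0.025 m).
It also fails if it takes over 66 s, if anything falls off the work surface, if the arm or the gripper's body presses on something with over 40 N, if the wrist force passes 120 N, or if a joint passes its speed limit or range.

## Working session

There is one attempt and no reset: what is moved stays moved. The work goes in short steps, Python scripts to look and compute and a tool call to move; the robot and the scene stay as the last step left them, time stands still between calls to the robot, and variables do not carry over. Pictures are saved under pics/ and viewed, at most 10 in all, crops included, and the job is handed in when it is done.

Besides the shell and the picture viewer there is one more tool, called after "Call:" by a JSON object that holds its "method" and its "body", one argument or row to a line. move_arm: Moves the arm, as the interface text tells. Its arguments: {"type":"object","properties":{"targets":{"type":"array"},"claw":{"type":"number"},"newtons":{"type":"number"}},"required":["targets"]}

```bash
mkdir -p pics; cat > h.py <<'E'
import numpy as np, cv2
from plant import env
from scipy.spatial.transform import Rotation as R
def snap(n,fn=None):
    c=env.get_calibration(n); im,d=env.snapshot(n)
    if fn: cv2.imwrite('pics/'+fn,im[:,:,::-1])
    return im,d,c
def world(d,c):
    """per-pixel world points from depth"""
    h,w=d.shape; u,v=np.meshgrid(np.arange(w),np.arange(h))
    K=np.array(c['intrinsics'],float); D=np.array(c['distortion'],float)
    p=cv2.undistortPoints(np.stack([u,v],-1).reshape(-1,1,2).astype(float),K,D).reshape(h,w,2)
    X=np.dstack([p*d[...,None],d])
    return (X-np.array(c['t']).ravel())@np.array(c['R'])
E
python3 - <<'E'
from h import *
for n in('top','side'):
    im,d,c=snap(n,n+'0.png'); np.savez(n+'0.npz',im=im,X=world(d,c),d=d)
    print(n,np.round(-np.array(c['R']).T@np.array(c['t']).ravel()),(d==0).mean())
E
```

```text
top [ 507.  103. 1039.] 0.004137369791666666
side [503. 909. 791.] 0.003893229166666667
```

View pics/top0.png

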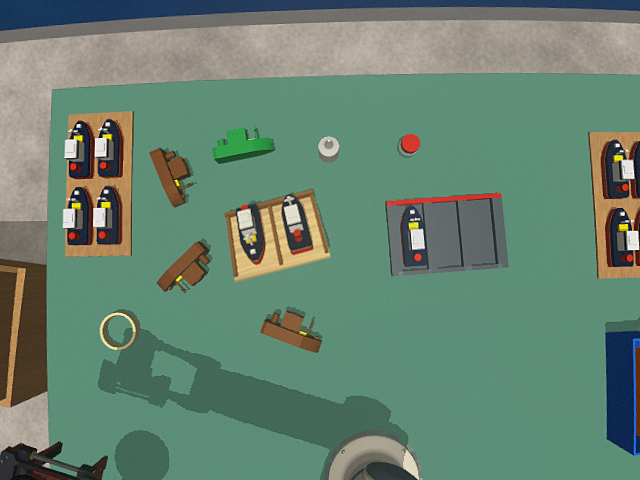

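View pics/side0.png

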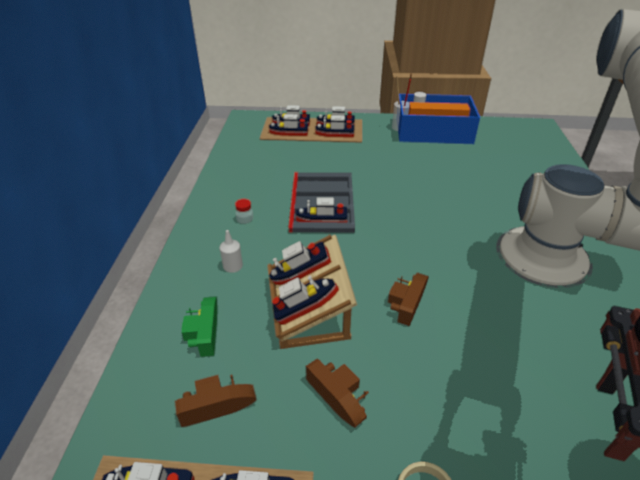

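The top view shows the rack at about (277,235). The left boat (250,233) is bow towards the robot, so uphill: model_a. The right boat (298,224) is bow away, so downhill: model_b. The tray is at (447,235) with its red bar on the far side; bay 0 is the left one and is filled. The side view shows the same layout.

```bash
python3 - <<'E'
from h import *
def ang(r): # long axis in plane
    return r
S=env.read_state(); print('ori',np.round(R.from_quat(np.array(S['orientation'])[[1,2,3,0]]).as_matrix(),3).tolist())
def white(im):
    h=cv2.cvtColor(im,cv2.COLOR_RGB2HSV); return ((h[...,1]<50)&(h[...,2]>165)).astype(np.uint8)
for n,boxes in (('top',{'A':(232,195,266,265),'B':(280,190,312,250),'D':(400,203,430,268)}),('side',{'A':(270,265,340,320),'B':(270,238,332,280),'D':(293,195,350,222)})):
    f=np.load(n+'0.npz'); im,X=f['im'],f['X']; m=white(im)
    for k,(a,b,c,d) in boxes.items():
        mm=np.zeros_like(m); mm[b:d,a:c]=m[b:d,a:c]
        nn,l,st,_=cv2.connectedComponentsWithStats(mm); i=1+np.argmax(st[1:,4]); P=X[l==i]
        # top plane via ransac
        best=None; rng=np.random.default_rng(0)
        for _ in range(500):
            q=P[rng.choice(len(P),3,False)]; nv=np.cross(q[1]-q[0],q[2]-q[0]); L=np.linalg.norm(nv)
            if L<50: continue
            nv/=L; nv*=np.sign(nv[2])
            if nv[2]<.8: continue
            s=abs((P-q[0])@nv)<1.5
            if best is None or s.sum()>best.sum(): best=s
        T=P[best]; c0=T.mean(0); nv=np.linalg.svd(T-c0)[2][2]; nv*=np.sign(nv[2])
        ex=np.cross([0,1,0],nv); ex/=np.linalg.norm(ex); ey=np.cross(nv,ex)
        uv=((T-c0)@np.c_[ex,ey]).astype(np.float32); r=cv2.minAreaRect(uv); ctr=c0+r[0][0]*ex+r[0][1]*ey
        print(n,k,len(P),len(T),'n',nv.round(3),'tilt',np.degrees(np.arccos(nv[2])).round(1),'ctr',ctr.round(1),'size',np.round(r[1],1),'ang',round(r[2],1))
f=np.load('top0.npz'); im,X=f['im'],f['X']; h=cv2.cvtColor(im,cv2.COLOR_RGB2HSV)
# tray: red bar and grey outline
red=((h[...,1]>150)&(h[...,2]>120)&((h[...,0]<8)|(h[...,0]>172))); z=np.zeros_like(red); z[188:210,380:505]=1
P=X[red&z]; P=P[abs(P[:,2]-np.median(P[:,2]))<6]; print('red',cv2.minAreaRect(P[:,:2].astype(np.float32)),np.median(P[:,2]))
g=((h[...,1]<70)&(h[...,2]<130)); z[:]=0; z[190:285,375:520]=1
for nm,lo,hi in(('rim',15,30),('floor',1,10)):
    m=(g&z&(X[...,2]>lo)&(X[...,2]<hi)); P=X[m]; print(nm,len(P),np.median(P[:,2]),cv2.minAreaRect(P[:,:2].astype(np.float32)))
# glue/paint and tall stuff
for nm,(a,b,c,d) in {'glue':(312,130,345,165),'paint':(395,128,425,160)}.items():
    P=X[b:d,a:c].reshape(-1,3); P=P[P[:,2]>15]; print(nm,P.min(0).round(),P.max(0).round())
E
```

```text
ori [[-0.968, 0.249, -0.001], [0.249, 0.968, -0.002], [0.0, -0.002, -1.0]]
top A 231 139 n [0.461 0.075 0.884] tilt 27.9 ctr [611.4 270.9 123.6] size [44.  27.6] ang 14.4
top B 243 163 n [0.451 0.109 0.886] tilt 27.6 ctr [617.8 170.7 132.8] size [43.1 27.2] ang 12.2
top D 249 129 n [-0.016 -0.023  1.   ] tilt 1.6 ctr [ 562.9 -103.4   69. ] size [42.9 27.7] ang 2.8
side A 202 142 n [0.441 0.143 0.886] tilt 27.6 ctr [610.  274.4 124.5] size [44.3 25.7] ang 12.7
side B 159 107 n [0.405 0.141 0.903] tilt 25.4 ctr [614.2 174.2 134.7] size [41.5 27.5] ang 15.8
side D 95 60 n [-0.05  -0.005  0.999] tilt 2.9 ctr [560.8 -99.   69.9] size [41.3 26.3] ang 6.5
red ((657.581298828125, -179.57351684570312), (11.181257247924805, 272.85455322265625), 3.425266981124878) 20.24225919900179
rim 3105 20.026351546884406 ((570.1548461914062, -184.76930236816406), (164.74649047851562, 275.7716979980469), 2.97061824798584)
floor 3373 4.259636887376012 ((581.2189331054688, -186.0068817138672), (286.80938720703125, 176.6078643798828), 89.98886108398438)
glue [507.  67.  16.] [ 801.  114. 1039.]
paint [ 507. -120.   16.] [ 807.  103. 1039.]
```

```bash
cat >> h.py <<'E'
def frame(x_heading_deg, tilt_deg=0, tilt_heading_deg=0):
    """tool rotation: z=-n, n tilted from vertical by tilt along heading; x as near to x_heading as possible"""
    a,t=np.radians([tilt_heading_deg,tilt_deg]); n=np.array([np.sin(t)*np.cos(a),np.sin(t)*np.sin(a),np.cos(t)])
    b=np.radians(x_heading_deg); y=np.cross(-n,[np.cos(b),np.sin(b),0]); y/=np.linalg.norm(y)
    return np.c_[np.cross(y,-n),y,-n]
def pose():
    S=env.read_state(); return np.array(S['position']),R.from_quat(np.array(S['orientation'])[[1,2,3,0]]).as_matrix()
def plan(p1,R1,start=None,n=None):
    """identical rows (shift, then turn) from start to goal; prints row and count"""
    p0,R0=start or pose(); rv=R.from_matrix(R0.T@R1).as_rotvec(); p=R0.T@(np.array(p1)-p0)
    n=n or int(np.ceil(max(np.linalg.norm(p)/40,np.degrees(np.linalg.norm(rv))/7,1)))
    Rs=R.from_rotvec(rv/n).as_matrix(); M=sum(np.linalg.matrix_power(Rs,k) for k in range(n))
    print(n,'x',np.round(np.r_[np.linalg.solve(M,p)/500,np.degrees(rv/n)/120],4).tolist()); return np.array(p1),R1
E
python3 - <<'E'
from h import *
Rg=frame(193,28,13); n=-Rg[:,2]
top=np.array([610.7,272.6,124])
plan(top+n*60,Rg); plan(top+n*60,Rg,n=18)
E
```

```text
15 x [-0.0674, -0.0385, -0.0087, 0.0037, 0.0152, -0.0149]
18 x [-0.056, -0.0322, -0.0073, 0.0031, 0.0127, -0.0125]
```

Call:
{"method": "move_arm", "body": {
  "targets": [
    [[-0.056, -0.0322, -0.0073, 0.0031, 0.0127, -0.0125], [-0.056, -0.0322, -0.0073, 0.0031, 0.0127, -0.0125], [-0.056, -0.0322, -0.0073, 0.0031, 0.0127, -0.0125], [-0.056, -0.0322, -0.0073, 0.0031, 0.0127, -0.0125], [-0.056, -0.0322, -0.0073, 0.0031, 0.0127, -0.0125], [-0.056, -0.0322, -0.0073, 0.0031, 0.0127, -0.0125], [-0.056, -0.0322, -0.0073, 0.0031, 0.0127, -0.0125], [-0.056, -0.0322, -0.0073, 0.0031, 0.0127, -0.0125], [-0.056, -0.0322, -0.0073, 0.0031, 0.0127, -0.0125]]
  ],
  "claw": 0.6
}}

```text
time_s: 0.85
position: [379.8, 400.1, 230.8]
orientation: [-0.122, 0.007, 0.992, -0.014]
wrist_force: [0.3, 1.0, -0.7]
finger_gap: 52.7
gripper_force: 0.0
```

Call:
{"method": "move_arm", "body": {
  "targets": [
    [[-0.056, -0.0322, -0.0073, 0.0031, 0.0127, -0.0125], [-0.056, -0.0322, -0.0073, 0.0031, 0.0127, -0.0125], [-0.056, -0.0322, -0.0073, 0.0031, 0.0127, -0.0125], [-0.056, -0.0322, -0.0073, 0.0031, 0.0127, -0.0125], [-0.056, -0.0322, -0.0073, 0.0031, 0.0127, -0.0125], [-0.056, -0.0322, -0.0073, 0.0031, 0.0127, -0.0125], [-0.056, -0.0322, -0.0073, 0.0031, 0.0127, -0.0125], [-0.056, -0.0322, -0.0073, 0.0031, 0.0127, -0.0125], [-0.056, -0.0322, -0.0073, 0.0031, 0.0127, -0.0125], [0, 0, 0, 0, 0, 0], [0, 0, 0, 0, 0, 0]]
  ]
}}

```text
time_s: 1.77
position: [635.4, 280.8, 170.3]
orientation: [-0.244, -0.108, 0.963, -0.028]
wrist_force: [0.4, -0.3, -0.1]
finger_gap: 52.6
gripper_force: 0.0
```

```bash
python3 - <<'E'
from h import *
Rg=frame(193,28,13); n=-Rg[:,2]
p,Rc=pose(); print(p,(np.array([610.7,272.6,124])+n*60).round(1),np.degrees(R.from_matrix(Rc.T@Rg).magnitude()),np.round(env.read_state()['q'],2))
im,d,c=snap('wrist','w1.png'); X=world(d,c); np.savez('w1.npz',im=im,X=X)
E
```

```text
[635.40343333 280.76881949 170.32203796] [638.1 278.9 177. ] 0.46417972135193575 [ 0.34  0.93  0.29  0.08  2.41 -1.41]
```

View pics/w1.png

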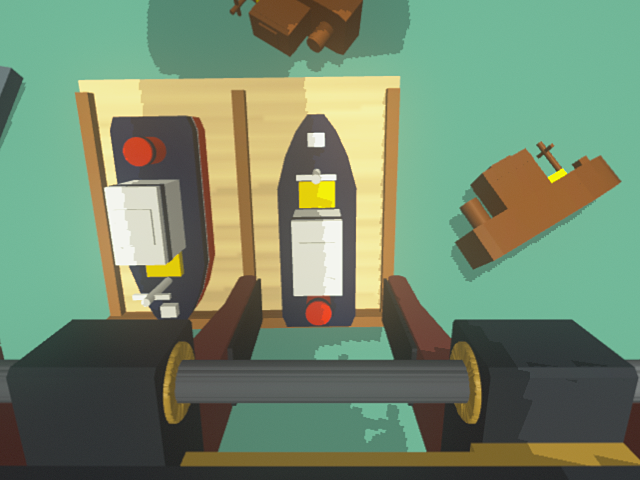

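The wrist picture shows model_a's deckhouse at (317,257), aligned between the fingers, and model_b's at (140,222). I'll measure both from here.

```bash
cat >> h.py <<'E'
def house(im,X,box,minz=.8):
    h=cv2.cvtColor(im,cv2.COLOR_RGB2HSV); m=((h[...,1]<50)&(h[...,2]>150)).astype(np.uint8)
    a,b,c,d=box; mm=np.zeros_like(m); mm[b:d,a:c]=m[b:d,a:c]
    mm=cv2.erode(mm,np.ones((3,3))) if mm.sum()>1500 else mm
    nn,l,st,_=cv2.connectedComponentsWithStats(mm); P=X[l==1+np.argmax(st[1:,4])]
    rng=np.random.default_rng(0); best=None
    for _ in range(500):
        q=P[rng.choice(len(P),3,False)]; nv=np.cross(q[1]-q[0],q[2]-q[0]); L=np.linalg.norm(nv)
        if L<50 or abs(nv[2])/L<minz: continue
        s=abs((P-q[0])@nv/L)<1.5
        if best is None or s.sum()>best.sum(): best=s
    T=P[best]; c0=T.mean(0); nv=np.linalg.svd(T-c0,full_matrices=False)[2][2]; nv*=np.sign(nv[2])
    ex=np.cross([0,1,0],nv); ex/=np.linalg.norm(ex); ey=np.cross(nv,ex)
    r=cv2.minAreaRect(((T-c0)@np.c_[ex,ey]).astype(np.float32)); bx=cv2.boxPoints(r)
    e=[bx[1]-bx[0],bx[2]-bx[1]]; e=max(e,key=np.linalg.norm); D=e[0]*ex+e[1]*ey
    print(len(T),'n',nv.round(3),'ctr',(c0+r[0][0]*ex+r[0][1]*ey).round(1),'size',np.round(r[1],1),'axis heading',np.degrees(np.arctan2(D[1],D[0])).round(1))
E
python3 - <<'E'
from h import *
f=np.load('w1.npz')
house(f['im'],f['X'],(285,205,350,300)); house(f['im'],f['X'],(100,175,190,272))
for n,bs in(('top',((232,195,266,265),(280,190,312,250),(400,203,430,268))),):
    g=np.load(n+'0.npz')
    for b in bs: house(g['im'],g['X'],b)
Rg=frame(193,28,13); p,Rc=pose(); top=np.array([610.7,272.6,124]); print('rel',(Rc.T@(top-p)).round(1))
E
```

```text
2895 n [0.451 0.117 0.885] ctr [611.1 272.9 124.9] size [44.2 27.2] axis heading 13.5
2950 n [0.46  0.102 0.882] ctr [617.4 171.3 134. ] size [44.  28.4] axis heading 13.5
137 n [0.457 0.1   0.884] ctr [611.3 270.9 123.4] size [44.  27.6] axis heading 16.3
166 n [0.468 0.097 0.878] ctr [629.  173.2 126.9] size [69.4 27.4] axis heading 13.0
127 n [ 0.01  -0.057  0.998] ctr [ 563.1 -103.1   68.8] size [43.3 28.3] axis heading 2.8
rel [-2.1 -3.4 57.2]
```

```bash
python3 - <<'E'
from h import *
Rg=frame(193.3,28,13.3); n=-Rg[:,2]; top=np.array([611.1,272.8,124.8])
s=plan(top+n*25,Rg); plan(top-n*28,Rg,s,n=5)
E
```

```text
1 x [-0.0042, -0.0065, 0.0625, 0.0012, -0.0004, -0.0036]
5 x [0.0, 0.0, 0.0212, 0.0, 0.0, 0.0]
```

Call:
{"method": "move_arm", "body": {
  "targets": [
    [[-0.0021, -0.0032, 0.0312, 0.0006, -0.0002, -0.0018], [-0.0021, -0.0032, 0.0312, 0.0006, -0.0002, -0.0018], [0, 0, 0.0212, 0, 0, 0], [0, 0, 0.0212, 0, 0, 0], [0, 0, 0.0212, 0, 0, 0], [0, 0, 0.0212, 0, 0, 0], [0, 0, 0.0212, 0, 0, 0], [0, 0, 0, 0, 0, 0], [0, 0, 0, 0, 0, 0]]
  ]
}}

```text
time_s: 2.57
position: [597.3, 270.8, 107.8]
orientation: [-0.236, -0.114, 0.965, -0.027]
wrist_force: [-0.1, -0.2, 0.1]
finger_gap: 52.5
gripper_force: 0.0
```

Call:
{"method": "move_arm", "body": {
  "targets": [
    [[0, 0, 0, 0, 0, 0], [0, 0, 0, 0, 0, 0], [0, 0, 0, 0, 0, 0], [0, 0, 0, 0, 0, 0], [0, 0, 0, 0, 0, 0], [0, 0, 0, 0, 0, 0]]
  ],
  "claw": 0.1,
  "newtons": 25
}}

```text
time_s: 3.07
position: [598.9, 270.1, 104.2]
orientation: [-0.237, -0.113, 0.964, -0.027]
wrist_force: [1.3, -0.0, 3.0]
finger_gap: 28.1
gripper_force: 25.0
```

```bash
python3 - <<'E'
from h import *
Rg=frame(193.3,28,13.3); n=-Rg[:,2]; top=np.array([611.1,272.8,124.8]); p,Rc=pose()
print(p, (top-n*28).round(1),(Rc.T@(top-n*28-p)).round(1),np.degrees(R.from_matrix(Rc.T@Rg).as_rotvec()).round(2),env.read_state()['q'].__str__())
E
```

```text
[598.88114539 270.07306761 104.17495822] [598.3 269.8 100.1] [-1.3 -0.2  3.9] [0.02 0.34 0.06] [ 0.34403845  0.73378745  0.70104573  0.06400459  2.18587624 -1.4356386 ]
```

```bash
python3 - <<'E'
from h import *
p,Rc=pose()
s=plan(p-Rc[:,2]*50,Rc,n=5)
s=plan([600,215,270],frame(130),s,n=12)
s=plan([580,30,250],frame(67),s,n=11)
s=plan([566.8,-184,150],frame(3.2),s,n=11)
E
```

```text
5 x [-0.0, -0.0, -0.02, 0.0, 0.0, 0.0]
12 x [0.0059, -0.0131, -0.019, -0.0106, -0.0172, 0.0431]
11 x [-0.0339, -0.0107, 0.0036, 0.0, 0.0, 0.0477]
11 x [-0.0272, 0.0307, 0.0182, 0.0, 0.0, 0.0483]
```

Call:
{"method": "move_arm", "body": {
  "targets": [
    [[0, 0, -0.02, 0, 0, 0], [0, 0, -0.02, 0, 0, 0], [0, 0, -0.02, 0, 0, 0], [0, 0, -0.02, 0, 0, 0], [0, 0, -0.02, 0, 0, 0]]
  ]
}}

```text
time_s: 3.48
position: [621.5, 275.4, 147.6]
orientation: [-0.238, -0.113, 0.964, -0.028]
wrist_force: [0.5, 0.4, -1.4]
finger_gap: 27.6
gripper_force: 25.0
```

Call:
{"method": "move_arm", "body": {
  "targets": [
    [[0.0059, -0.0131, -0.019, -0.0106, -0.0172, 0.0431], [0.0059, -0.0131, -0.019, -0.0106, -0.0172, 0.0431], [0.0059, -0.0131, -0.019, -0.0106, -0.0172, 0.0431], [0.0059, -0.0131, -0.019, -0.0106, -0.0172, 0.0431], [0.0059, -0.0131, -0.019, -0.0106, -0.0172, 0.0431], [0.0059, -0.0131, -0.019, -0.0106, -0.0172, 0.0431], [0.0059, -0.0131, -0.019, -0.0106, -0.0172, 0.0431], [0.0059, -0.0131, -0.019, -0.0106, -0.0172, 0.0431], [0.0059, -0.0131, -0.019, -0.0106, -0.0172, 0.0431], [0.0059, -0.0131, -0.019, -0.0106, -0.0172, 0.0431], [0.0059, -0.0131, -0.019, -0.0106, -0.0172, 0.0431], [0.0059, -0.0131, -0.019, -0.0106, -0.0172, 0.0431]]
  ]
}}

```text
time_s: 4.48
position: [599.8, 214.0, 269.6]
orientation: [0.0, 0.425, 0.905, 0.0]
wrist_force: [-0.3, 0.5, -0.8]
finger_gap: 27.8
gripper_force: 25.0
```

```bash
python3 - <<'E'
from h import *
print(pose()[0],frame(130).round(2).tolist(),pose()[1].round(2).tolist())
s=plan([575,30,250],frame(67),n=11)
s=plan([566.8,-184,150],frame(3.2),s,n=11)
E
```

```text
[599.77125363 214.04022836 269.58921855] [[-0.64, 0.77, -0.0], [0.77, 0.64, -0.0], [0.0, -0.0, -1.0]] [[-0.64, 0.77, 0.0], [0.77, 0.64, -0.0], [-0.0, 0.0, -1.0]]
11 x [-0.0336, -0.0115, 0.0036, 0.0, 0.0, 0.0475]
11 x [-0.0265, 0.0313, 0.0182, 0.0, 0.0, 0.0483]
```

Tracks well.

Call:
{"method": "move_arm", "body": {
  "targets": [
    [[-0.0336, -0.0115, 0.0036, 0, 0, 0.0475], [-0.0336, -0.0115, 0.0036, 0, 0, 0.0475], [-0.0336, -0.0115, 0.0036, 0, 0, 0.0475], [-0.0336, -0.0115, 0.0036, 0, 0, 0.0475], [-0.0336, -0.0115, 0.0036, 0, 0, 0.0475], [-0.0336, -0.0115, 0.0036, 0, 0, 0.0475], [-0.0336, -0.0115, 0.0036, 0, 0, 0.0475], [-0.0336, -0.0115, 0.0036, 0, 0, 0.0475], [-0.0336, -0.0115, 0.0036, 0, 0, 0.0475], [-0.0336, -0.0115, 0.0036, 0, 0, 0.0475], [-0.0336, -0.0115, 0.0036, 0, 0, 0.0475]]
  ]
}}

```text
time_s: 5.4
position: [575.6, 29.5, 248.8]
orientation: [-0.001, 0.834, 0.552, -0.001]
wrist_force: [-0.6, 0.9, -0.8]
finger_gap: 28.1
gripper_force: 25.0
```

Call:
{"method": "move_arm", "body": {
  "targets": [
    [[-0.0265, 0.0313, 0.0182, 0, 0, 0.0483], [-0.0265, 0.0313, 0.0182, 0, 0, 0.0483], [-0.0265, 0.0313, 0.0182, 0, 0, 0.0483], [-0.0265, 0.0313, 0.0182, 0, 0, 0.0483], [-0.0265, 0.0313, 0.0182, 0, 0, 0.0483], [-0.0265, 0.0313, 0.0182, 0, 0, 0.0483], [-0.0265, 0.0313, 0.0182, 0, 0, 0.0483], [-0.0265, 0.0313, 0.0182, 0, 0, 0.0483], [-0.0265, 0.0313, 0.0182, 0, 0, 0.0483], [-0.0265, 0.0313, 0.0182, 0, 0, 0.0483], [-0.0265, 0.0313, 0.0182, 0, 0, 0.0483], [0, 0, 0, 0, 0, 0]]
  ]
}}

```text
time_s: 6.4
position: [566.2, -186.3, 146.5]
orientation: [-0.0, 1.0, 0.027, -0.003]
wrist_force: [-0.8, -0.2, -2.6]
finger_gap: 27.7
gripper_force: 25.0
```

```bash
python3 - <<'E'
from h import *
p,Rc=pose(); print(p,np.degrees(R.from_matrix(Rc.T@frame(3.2)).as_rotvec()).round(2),np.round(env.read_state()['q'],2))
im,d,c=snap('wrist','w2.png'); X=world(d,c); np.savez('w2.npz',im=im,X=X)
im,d,c=snap('top'); np.savez('top2.npz',im=im,X=world(d,c))
E
```

```text
[ 566.20328174 -186.34713501  146.49765791] [-0.04  0.33 -0.13] [-0.37  0.08  1.37 -0.    1.69  1.14]
```

View pics/w2.png

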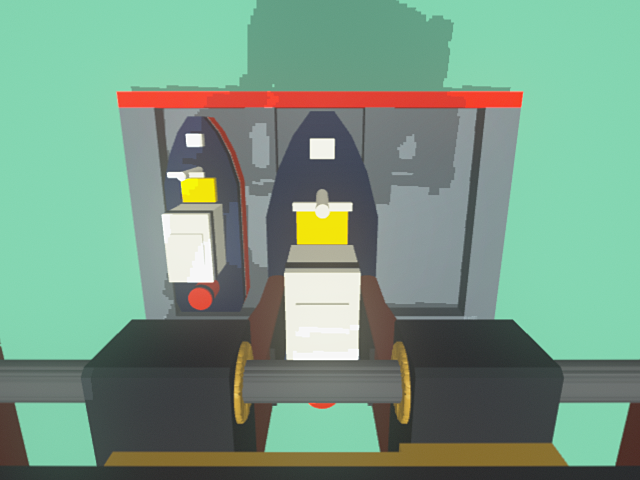

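The boat is held level, bow towards the red bar (row 100, columns 118-522), and is centred over the middle bay at about column 322. Next: the red bar, the two houses and the walls from this view.

```bash
python3 - <<'E'
from h import *
f=np.load('w2.npz'); im,X=f['im'],f['X']; h=cv2.cvtColor(im,cv2.COLOR_RGB2HSV)
red=((h[...,1]>150)&(h[...,2]>120)&((h[...,0]<8)|(h[...,0]>172))); red[115:]=0
P=X[red]; z=np.median(P[:,2]); P=P[abs(P[:,2]-z)<4]; print('red',z,cv2.minAreaRect(P[:,:2].astype(np.float32)))
house(im,X,(155,200,225,290)); house(im,X,(280,255,365,362))
P=X[110:320,110:520].reshape(-1,3); Z=P[:,2]
c,s=np.cos(np.radians(3.2)),np.sin(np.radians(3.2))
L=(P[:,:2]-[575.5,-184.4])@np.array([[c,-s],[s,c]])
m=(Z>17)&(Z<24)&(abs(L[:,0])<60); print('rim y hist',*zip(*np.histogram(L[m,1],bins=np.arange(-150,151,5))[::-1]))
m=(Z>3)&(Z<8)&(abs(L[:,0])<85)&(abs(L[:,1])<120); print('floor',np.median(Z[m]),'x range',np.percentile(L[m,0],[.5,99.5]),'y bay2',np.percentile(L[m&(L[:,1]<-45),1],[.5,99.5]))
# held boat bottom/dec: deck height
navy=(h[...,0]>100)&(h[...,0]<135)&(h[...,1]>50)&(h[...,2]<110); q=navy.copy(); q[:, :265]=0; q[:,380:]=0; q[280:]=0;q[:110]=0
P=X[q]; P=P[P[:,2]>100]; c0=P.mean(0); nv=np.linalg.svd(P-c0,full_matrices=False)[2][2]; print('deck',c0,nv)
E
```

```text
red 21.86610732466918 ((657.801025390625, -179.04127502441406), (10.279303550720215, 274.3278503417969), 3.0281598567962646)
2396 n [0.    0.012 1.   ] ctr [ 562.4 -101.9   70.2] size [44.2 28.7] axis heading 3.4
5245 n [ 0.053 -0.021  0.998] ctr [ 570.8 -185.6  170.7] size [36.5 27.6] axis heading 2.8
rim y hist (np.int64(-150), np.int64(0)) (np.int64(-145), np.int64(0)) (np.int64(-140), np.int64(159)) (np.int64(-135), np.int64(1092)) (np.int64(-130), np.int64(1103)) (np.int64(-125), np.int64(1103)) (np.int64(-120), np.int64(1097)) (np.int64(-115), np.int64(1112)) (np.int64(-110), np.int64(0)) (np.int64(-105), np.int64(0)) (np.int64(-100), np.int64(0)) (np.int64(-95), np.int64(0)) (np.int64(-90), np.int64(0)) (np.int64(-85), np.int64(0)) (np.int64(-80), np.int64(0)) (np.int64(-75), np.int64(0)) (np.int64(-70), np.int64(0)) (np.int64(-65), np.int64(0)) (np.int64(-60), np.int64(0)) (np.int64(-55), np.int64(0)) (np.int64(-50), np.int64(1006)) (np.int64(-45), np.int64(925)) (np.int64(-40), np.int64(452)) (np.int64(-35), np.int64(297)) (np.int64(-30), np.int64(29)) (np.int64(-25), np.int
[... 483 characters left out ...]
 np.int64(60)) (np.int64(65), np.int64(37)) (np.int64(70), np.int64(0)) (np.int64(75), np.int64(0)) (np.int64(80), np.int64(0)) (np.int64(85), np.int64(0)) (np.int64(90), np.int64(0)) (np.int64(95), np.int64(0)) (np.int64(100), np.int64(0)) (np.int64(105), np.int64(0)) (np.int64(110), np.int64(276)) (np.int64(115), np.int64(907)) (np.int64(120), np.int64(1103)) (np.int64(125), np.int64(1096)) (np.int64(130), np.int64(1070)) (np.int64(135), np.int64(668)) (np.int64(140), np.int64(0)) (np.int64(145), np.int64(0))
floor 5.548333608090642 x range [-78.66795838  75.94576013] y bay2 [-111.890964    -52.65081644]
deck [ 628.0055152  -182.65761853  134.52567602] [-0.97841667  0.01553735  0.20605683]
```

```bash
python3 - <<'E'
from h import *
s=plan([565,-184.4,70],frame(3.2),n=4); plan([565,-184.4,47],frame(3.2),s,n=5)
E
```

```text
4 x [-0.0016, 0.0002, 0.0394, -0.0002, 0.0002, 0.0007]
5 x [0.0, 0.0, 0.0092, 0.0, 0.0, 0.0]
```

Call:
{"method": "move_arm", "body": {
  "targets": [
    [[-0.0016, 0.0002, 0.0394, 0, 0, 0], [-0.0016, 0.0002, 0.0394, 0, 0, 0], [0, 0, 0.0394, 0, 0, 0], [0, 0, 0.0394, 0, 0, 0], [0, 0, 0.0092, 0, 0, 0], [0, 0, 0.0092, 0, 0, 0], [0, 0, 0.0092, 0, 0, 0], [0, 0, 0.0092, 0, 0, 0], [0, 0, 0.0092, 0, 0, 0], [0, 0, 0, 0, 0, 0], [0, 0, 0, 0, 0, 0]]
  ]
}}

```text
time_s: 7.42
position: [567.2, -183.9, 48.0]
orientation: [-0.0, 1.0, 0.031, -0.0]
wrist_force: [0.4, 0.0, -1.6]
finger_gap: 27.7
gripper_force: 25.0
```

```bash
python3 - <<'E'
from h import *
S=env.read_state(); p,Rc=pose(); print(p,np.degrees(R.from_matrix(Rc.T@frame(3.2)).as_rotvec()).round(2),S['wrist_force'],S['wrist_torque'])
im,d,c=snap('wrist'); X=world(d,c); house(im,X,(280,255,365,362)); house(im,X,(80,150,260,362))
im,d,c=snap('side','s3.png')
cv2.imwrite('pics/s3c.png',cv2.resize(im[150:250,270:380,::-1],None,fx=5,fy=5))
E
```

```text
[ 567.16645044 -183.8558623    47.99795675] [-0.01  0.02  0.35] [ 0.41153843  0.02071363 -1.6175105 ] [-1.89283684e-04  1.93949593e-01  4.00904840e-03]
5191 n [0.065 0.    0.998] ctr [ 571.8 -183.    72.3] size [36.  27.5] axis heading 3.4
3722 n [ 0.09  -0.     0.996] ctr [ 566.9 -103.2   71. ] size [25.4 37.9] axis heading -2.9
```

View pics/s3c.png

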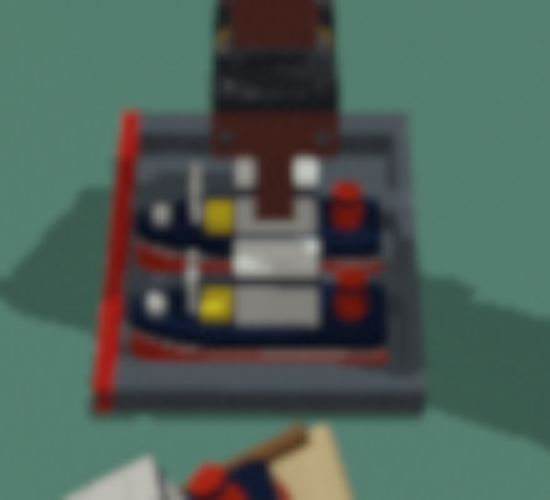

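The boat sits just over the middle bay floor, aligned with the packed boat. I'll lower it the last few mm and watch the force.

Call:
{"method": "move_arm", "body": {
  "targets": [
    [[-0.002, 0, 0.001, 0, 0, 0], [-0.002, 0, 0.001, 0, 0, 0], [0, 0, 0.002, 0, 0, 0], [0, 0, 0.002, 0, 0, 0], [0, 0, 0, 0, 0, 0], [0, 0, 0, 0, 0, 0], [0, 0, 0, 0, 0, 0]]
  ]
}}

```text
time_s: 8.1
position: [565.3, -184.0, 46.3]
orientation: [0.0, 1.0, 0.031, 0.0]
wrist_force: [-2.0, 0.9, 5.1]
finger_gap: 28.0
gripper_force: 25.0
```

Call:
{"method": "move_arm", "body": {
  "targets": [
    [[0, 0, 0, 0, 0, 0], [0, 0, 0, 0, 0, 0], [0, 0, 0, 0, 0, 0]]
  ],
  "newtons": 3
}}

```text
time_s: 8.35
position: [565.6, -184.0, 45.5]
orientation: [0.0, 1.0, 0.031, 0.0]
wrist_force: [0.3, 1.3, 3.3]
finger_gap: 28.0
gripper_force: 3.0
```

Call:
{"method": "move_arm", "body": {
  "targets": [
    [[0, 0, 0, 0, 0, 0], [0, 0, 0, 0, 0, 0], [0, 0, 0, 0, 0, 0], [0, 0, 0, 0, 0, 0]]
  ],
  "claw": 0.5
}}

```text
time_s: 8.68
position: [564.8, -184.0, 44.1]
orientation: [-0.0, 1.0, 0.031, -0.001]
wrist_force: [0.9, 0.8, -0.8]
finger_gap: 43.8
gripper_force: 0.0
```

Call:
{"method": "move_arm", "body": {
  "targets": [
    [[0, 0, -0.03, 0, 0, 0], [0, 0, -0.05, 0, 0, 0], [0, 0, -0.08, 0, 0, 0], [0, 0, -0.08, 0, 0, 0], [0, 0, -0.08, 0, 0, 0], [0, 0, -0.05, 0, 0, 0], [0, 0, 0, 0, 0, 0], [0, 0, 0, 0, 0, 0], [0, 0, 0, 0, 0, 0]]
  ]
}}

```text
time_s: 9.43
position: [564.9, -183.9, 228.3]
orientation: [-0.0, 1.0, 0.031, -0.001]
wrist_force: [0.1, 0.7, 0.0]
finger_gap: 44.1
gripper_force: 0.0
```

```bash
python3 - <<'E'
from h import *
p,Rc=pose(); print(p, np.round(env.read_state()['q'],2))
im,d,c=snap('wrist','w4.png'); X=world(d,c); np.savez('w4.npz',im=im,X=X)
h=cv2.cvtColor(im,cv2.COLOR_RGB2HSV); m=((h[...,1]<50)&(h[...,2]>150)&(X[...,2]>64)&(X[...,2]<74)).astype(np.uint8)
n,l,st,ce=cv2.connectedComponentsWithStats(m)
for i in range(1,n):
    if st[i,4]>300: a,b,w,hh=st[i,:4]; print(st[i]); house(im,X,(a,b,a+w,b+hh))
Rg=frame(193.3,28,13.3); nn=-Rg[:,2]
s=plan([575,0,240],frame(95),n=14); s=plan(np.array([617.5,171.9,134])+nn*50,Rg,s,n=15)
E
```

```text
[ 564.92340545 -183.94816987  228.25951248] [-0.37  0.08  1.23  0.    1.83  1.14]
[ 204  191   38   53 1874]
1294 n [ 0.008 -0.006  1.   ] ctr [ 562.7 -102.1   70.2] size [42.1 27.7] axis heading 3.4
[ 305  193   35   54 1844]
1262 n [ 0.013 -0.009  1.   ] ctr [ 565.7 -183.2   70.1] size [43.  26.6] axis heading 3.1
14 x [0.0222, -0.0191, -0.0018, -0.0001, 0.0001, -0.0544]
15 x [0.0077, 0.0281, 0.0082, 0.0133, 0.0115, -0.0534]
```

View pics/w4.png

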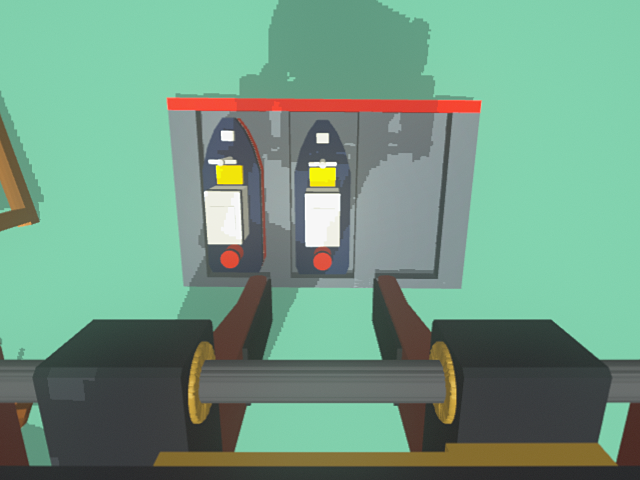

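model_a stands flat in the middle bay (house at pixel (322,220), world (565.7,-183.2), top 70, bow to the red bar). Now model_b.

Call:
{"method": "move_arm", "body": {
  "targets": [
    [[0.0222, -0.0191, -0.0018, 0, 0, -0.0544], [0.0222, -0.0191, -0.0018, 0, 0, -0.0544], [0.0222, -0.0191, -0.0018, 0, 0, -0.0544], [0.0222, -0.0191, -0.0018, 0, 0, -0.0544], [0.0222, -0.0191, -0.0018, 0, 0, -0.0544], [0.0222, -0.0191, -0.0018, 0, 0, -0.0544], [0.0222, -0.0191, -0.0018, 0, 0, -0.0544], [0.0222, -0.0191, -0.0018, 0, 0, -0.0544], [0.0222, -0.0191, -0.0018, 0, 0, -0.0544], [0.0222, -0.0191, -0.0018, 0, 0, -0.0544], [0.0222, -0.0191, -0.0018, 0, 0, -0.0544], [0.0222, -0.0191, -0.0018, 0, 0, -0.0544]]
  ]
}}

```text
time_s: 10.48
position: [592.2, -23.1, 237.6]
orientation: [-0.002, 0.753, 0.657, -0.002]
wrist_force: [0.5, -0.6, -0.0]
finger_gap: 43.8
gripper_force: 0.0
```

Call:
{"method": "move_arm", "body": {
  "targets": [
    [[0.0222, -0.0191, -0.0018, 0, 0, -0.0544], [0.0222, -0.0191, -0.0018, 0, 0, -0.0544], [0.0077, 0.0281, 0.0082, 0.0133, 0.0115, -0.0534], [0.0077, 0.0281, 0.0082, 0.0133, 0.0115, -0.0534], [0.0077, 0.0281, 0.0082, 0.0133, 0.0115, -0.0534], [0.0077, 0.0281, 0.0082, 0.0133, 0.0115, -0.0534], [0.0077, 0.0281, 0.0082, 0.0133, 0.0115, -0.0534], [0.0077, 0.0281, 0.0082, 0.0133, 0.0115, -0.0534], [0.0077, 0.0281, 0.0082, 0.0133, 0.0115, -0.0534], [0.0077, 0.0281, 0.0082, 0.0133, 0.0115, -0.0534]]
  ],
  "claw": 0.6
}}

```text
time_s: 11.32
position: [654.2, 77.8, 202.2]
orientation: [-0.144, 0.283, 0.948, -0.017]
wrist_force: [0.5, -0.7, 0.3]
finger_gap: 52.6
gripper_force: 0.0
```

Call:
{"method": "move_arm", "body": {
  "targets": [
    [[0.0077, 0.0281, 0.0082, 0.0133, 0.0115, -0.0534], [0.0077, 0.0281, 0.0082, 0.0133, 0.0115, -0.0534], [0.0077, 0.0281, 0.0082, 0.0133, 0.0115, -0.0534], [0.0077, 0.0281, 0.0082, 0.0133, 0.0115, -0.0534], [0.0077, 0.0281, 0.0082, 0.0133, 0.0115, -0.0534], [0.0077, 0.0281, 0.0082, 0.0133, 0.0115, -0.0534], [0.0077, 0.0281, 0.0082, 0.0133, 0.0115, -0.0534], [0, 0, 0, 0, 0, 0], [0, 0, 0, 0, 0, 0], [0, 0, 0, 0, 0, 0], [0, 0, 0, 0, 0, 0]]
  ]
}}

```text
time_s: 12.23
position: [641.7, 175.5, 180.9]
orientation: [-0.24, -0.11, 0.964, -0.028]
wrist_force: [0.3, -0.2, -0.4]
finger_gap: 52.9
gripper_force: 0.0
```

```bash
python3 - <<'E'
from h import *
Rg=frame(193.3,28,13.3); n=-Rg[:,2]; top=np.array([617.5,171.9,134]); p,Rc=pose(); print(p,np.round(env.read_state()['q'],2))
im,d,c=snap('wrist','w5.png'); X=world(d,c); house(im,X,(270,200,370,310))
s=plan(top+n*25,Rg,n=2); plan(top-n*28,Rg,s,n=5)
E
```

```text
[641.6757488  175.54990383 180.90965339] [ 0.22  0.79  0.48 -0.01  2.36 -1.58]
2750 n [0.453 0.11  0.885] ctr [617.3 171.4 134.5] size [43.2 26.7] axis heading 14.0
2 x [-0.0006, 0.0021, 0.0282, 0.0005, 0.0003, -0.0011]
5 x [0.0, 0.0, 0.0212, 0.0, 0.0, 0.0]
```

View pics/w5.png

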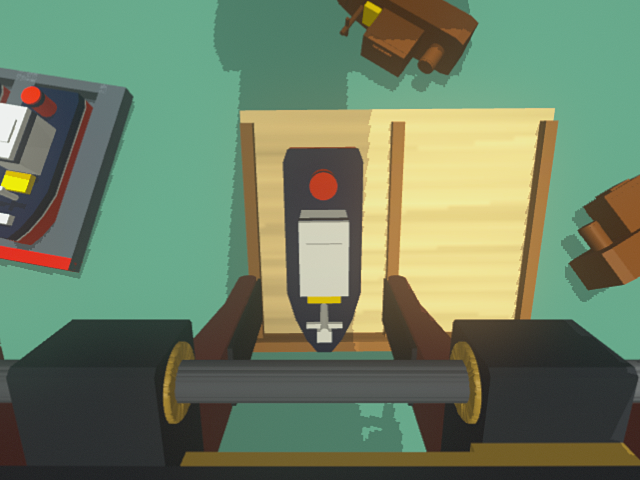

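model_b's house is at (324,257), centred between the fingers with the bow (320,345) downhill. Its position agrees with the earlier measurement.

Call:
{"method": "move_arm", "body": {
  "targets": [
    [[-0.0006, 0.0021, 0.0282, 0.0005, 0.0003, -0.0011], [-0.0006, 0.0021, 0.0282, 0.0005, 0.0003, -0.0011], [0, 0, 0.0212, 0, 0, 0], [0, 0, 0.0212, 0, 0, 0], [0, 0, 0.0212, 0, 0, 0], [0, 0, 0.0212, 0, 0, 0], [0, 0, 0.0212, 0, 0, 0], [0, 0, 0, 0, 0, 0], [0, 0, 0, 0, 0, 0], [0, 0, 0, 0, 0, 0]]
  ]
}}

```text
time_s: 13.12
position: [604.7, 169.7, 109.9]
orientation: [-0.24, -0.114, 0.964, -0.028]
wrist_force: [-0.1, -1.0, 0.4]
finger_gap: 53.0
gripper_force: 0.0
```

Call:
{"method": "move_arm", "body": {
  "targets": [
    [[0, 0, 0, 0, 0, 0], [0, 0, 0, 0, 0, 0], [0, 0, 0, 0, 0, 0], [0, 0, 0, 0, 0, 0], [0, 0, 0, 0, 0, 0], [0, 0, 0, 0, 0, 0]]
  ],
  "claw": 0.1,
  "newtons": 25
}}

```text
time_s: 13.62
position: [604.4, 170.2, 109.1]
orientation: [-0.241, -0.114, 0.963, -0.028]
wrist_force: [1.2, -1.1, 1.4]
finger_gap: 28.0
gripper_force: 24.9
```

```bash
python3 - <<'E'
from h import *
p,Rc=pose(); top=np.array([617.4,171.7,134.2]); print('top in tool',(Rc.T@(top-p)).round(1))
s=plan(p-Rc[:,2]*50,Rc,n=5)
s=plan([600,120,250],frame(190),s,n=9)
s=plan([572,-150,230],frame(183.2),s,n=9)
s=plan([570,-265.5,150],frame(183.2),s,n=6)
E
```

```text
top in tool [  0.4  -1.6 -28.3]
5 x [-0.0, 0.0, -0.02, 0.0, 0.0, 0.0]
9 x [0.0141, -0.011, -0.0186, -0.0008, -0.026, 0.0032]
9 x [0.0135, -0.0588, 0.0044, 0.0, 0.0, 0.0063]
6 x [0.0028, -0.0384, 0.0267, 0.0, 0.0, 0.0]
```

Call:
{"method": "move_arm", "body": {
  "targets": [
    [[0, 0, -0.02, 0, 0, 0], [0, 0, -0.02, 0, 0, 0], [0, 0, -0.02, 0, 0, 0], [0, 0, -0.02, 0, 0, 0], [0, 0, -0.02, 0, 0, 0]]
  ]
}}

```text
time_s: 14.03
position: [627.3, 176.0, 152.7]
orientation: [-0.241, -0.114, 0.963, -0.028]
wrist_force: [0.2, 0.9, -2.1]
finger_gap: 27.8
gripper_force: 24.9
```

Call:
{"method": "move_arm", "body": {
  "targets": [
    [[0.0141, -0.011, -0.0186, -0.0008, -0.026, 0.0032], [0.0141, -0.011, -0.0186, -0.0008, -0.026, 0.0032], [0.0141, -0.011, -0.0186, -0.0008, -0.026, 0.0032], [0.0141, -0.011, -0.0186, -0.0008, -0.026, 0.0032], [0.0141, -0.011, -0.0186, -0.0008, -0.026, 0.0032], [0.0141, -0.011, -0.0186, -0.0008, -0.026, 0.0032], [0.0141, -0.011, -0.0186, -0.0008, -0.026, 0.0032], [0.0141, -0.011, -0.0186, -0.0008, -0.026, 0.0032], [0.0141, -0.011, -0.0186, -0.0008, -0.026, 0.0032]]
  ]
}}

```text
time_s: 14.78
position: [599.5, 119.6, 249.9]
orientation: [0.001, -0.087, 0.996, 0.001]
wrist_force: [-0.5, -0.2, -2.2]
finger_gap: 27.9
gripper_force: 24.9
```

Call:
{"method": "move_arm", "body": {
  "targets": [
    [[0.0135, -0.0588, 0.0044, 0, 0, 0.0063], [0.0135, -0.0588, 0.0044, 0, 0, 0.0063], [0.0135, -0.0588, 0.0044, 0, 0, 0.0063], [0.0135, -0.0588, 0.0044, 0, 0, 0.0063], [0.0135, -0.0588, 0.0044, 0, 0, 0.0063], [0.0135, -0.0588, 0.0044, 0, 0, 0.0063], [0.0135, -0.0588, 0.0044, 0, 0, 0.0063], [0.0135, -0.0588, 0.0044, 0, 0, 0.0063], [0.0135, -0.0588, 0.0044, 0, 0, 0.0063], [0, 0, 0, 0, 0, 0]]
  ]
}}

```text
time_s: 15.62
position: [570.2, -154.8, 228.3]
orientation: [-0.001, -0.025, 1.0, -0.0]
wrist_force: [0.5, -0.7, -1.9]
finger_gap: 28.0
gripper_force: 24.9
```

```bash
python3 - <<'E'
from h import *
p,Rc=pose();print(np.round(env.read_state()['q'],2))
s=plan([570,-265.8,140],frame(183.2),n=7)
E
```

```text
[-0.32  0.07  1.24 -0.    1.83 -1.94]
7 x [0.0017, -0.0317, 0.0252, -0.0001, -0.0002, -0.0004]
```

Call:
{"method": "move_arm", "body": {
  "targets": [
    [[0.0017, -0.0317, 0.0252, 0, 0, 0], [0.0017, -0.0317, 0.0252, 0, 0, 0], [0.0017, -0.0317, 0.0252, 0, 0, 0], [0.0017, -0.0317, 0.0252, 0, 0, 0], [0.0017, -0.0317, 0.0252, 0, 0, 0], [0.0017, -0.0317, 0.0252, 0, 0, 0], [0.0017, -0.0317, 0.0252, 0, 0, 0], [0, 0, 0, 0, 0, 0], [0, 0, 0, 0, 0, 0], [0, 0, 0, 0, 0, 0], [0, 0, 0, 0, 0, 0]]
  ]
}}

```text
time_s: 16.53
position: [572.5, -260.7, 142.6]
orientation: [0.001, -0.028, 1.0, 0.0]
wrist_force: [-0.1, -0.2, -2.0]
finger_gap: 27.9
gripper_force: 24.9
```

```bash
python3 - <<'E'
from h import *
S=env.read_state(); p,Rc=pose(); print(p,np.degrees(R.from_matrix(Rc.T@frame(183.2)).as_rotvec()).round(2))
im,d,c=snap('wrist','w6.png'); X=world(d,c); house(im,X,(270,240,370,362))
im,d,c=snap('top'); house(im,world(d,c),(460,190,512,270))
s=plan([569.6,-265.8,65],frame(183.2),n=4); plan([569.6,-265.8,43.5],frame(183.2),s,n=5)
E
```

```text
[ 572.51051122 -260.73220784  142.63183968] [0.01 0.11 0.03]
5415 n [-0.075 -0.021  0.997] ctr [ 567.6 -260.4  171.1] size [35.4 27.5] axis heading 3.1Traceback (most recent call last):
  File "<stdin>", line 4, in <module>
  File "h.py", line 39, in house
    T=P[best]; c0=T.mean(0); nv=np.linalg.svd(T-c0,full_matrices=False)[2][2]; nv*=np.sign(nv[2])
                                ~~~~~~~~~~~~~~~~~~~~~~~~~~~~~~~~~~~~~~~~~~^^^
IndexError: index 2 is out of bounds for axis 0 with size 1
```

View pics/w6.png

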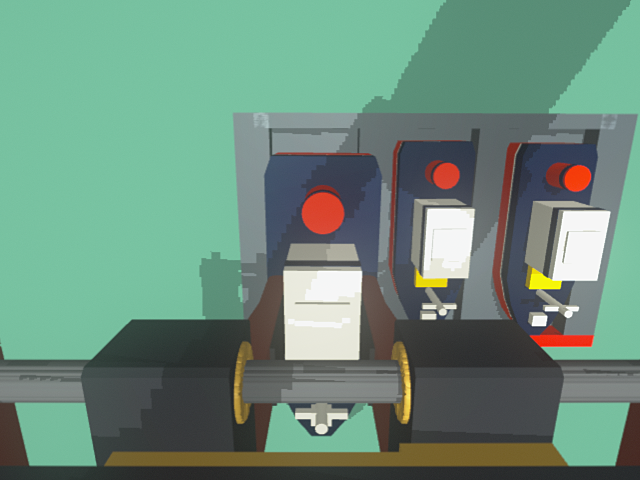

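The boat is level over the outer bay with its bow to the red end. It needs to move about 5 mm in -y, then be lowered.

Call:
{"method": "move_arm", "body": {
  "targets": [
    [[0.0028, -0.005, 0.02, 0, 0, 0], [0.0028, -0.005, 0.035, 0, 0, 0], [0, 0, 0.035, 0, 0, 0], [0, 0, 0.035, 0, 0, 0], [0, 0, 0.03, 0, 0, 0], [0, 0, 0.01, 0, 0, 0], [0, 0, 0.01, 0, 0, 0], [0, 0, 0.01, 0, 0, 0], [0, 0, 0.01, 0, 0, 0], [0, 0, 0, 0, 0, 0], [0, 0, 0, 0, 0, 0], [0, 0, 0, 0, 0, 0]]
  ]
}}

```text
time_s: 17.63
position: [569.8, -266.3, 44.7]
orientation: [0.001, -0.028, 1.0, 0.0]
wrist_force: [-0.1, -0.1, -2.7]
finger_gap: 28.0
gripper_force: 24.9
```

Call:
{"method": "move_arm", "body": {
  "targets": [
    [[0, 0, 0.002, 0, 0, 0], [0, 0, 0.002, 0, 0, 0], [0, 0, 0.0015, 0, 0, 0], [0, 0, 0.0015, 0, 0, 0], [0, 0, 0, 0, 0, 0], [0, 0, 0, 0, 0, 0], [0, 0, 0, 0, 0, 0]]
  ]
}}

```text
time_s: 18.22
position: [569.8, -266.3, 42.2]
orientation: [0.001, -0.028, 1.0, -0.0]
wrist_force: [-2.0, 1.2, 5.5]
finger_gap: 28.0
gripper_force: 25.0
```

Contact with the floor, as with the first boat, so I'll release.

Call:
{"method": "move_arm", "body": {
  "targets": [
    [[0, 0, 0, 0, 0, 0], [0, 0, 0, 0, 0, 0], [0, 0, 0, 0, 0, 0]]
  ],
  "newtons": 3
}}

```text
time_s: 18.47
position: [570.0, -266.3, 41.4]
orientation: [0.001, -0.028, 1.0, -0.0]
wrist_force: [0.0, 0.2, 3.8]
finger_gap: 28.1
gripper_force: 3.0
```

Call:
{"method": "move_arm", "body": {
  "targets": [
    [[0, 0, 0, 0, 0, 0], [0, 0, 0, 0, 0, 0], [0, 0, 0, 0, 0, 0], [0, 0, 0, 0, 0, 0]]
  ],
  "claw": 0.5
}}

```text
time_s: 18.8
position: [569.1, -266.0, 39.7]
orientation: [-0.0, -0.028, 1.0, 0.001]
wrist_force: [0.3, -0.5, 0.6]
finger_gap: 43.6
gripper_force: 0.0
```

Call:
{"method": "move_arm", "body": {
  "targets": [
    [[0, 0, -0.03, 0, 0, 0], [0, 0, -0.05, 0, 0, 0], [0, 0, -0.08, 0, 0, 0], [0, 0, -0.08, 0, 0, 0], [0, 0, -0.08, 0, 0, 0], [0, 0, -0.05, 0, 0, 0], [0, 0, 0, 0, 0, 0], [0, 0, 0, 0, 0, 0], [0, 0, 0, 0, 0, 0], [0, 0, 0, 0, 0, 0]]
  ]
}}

```text
time_s: 19.63
position: [568.8, -266.0, 222.7]
orientation: [-0.002, -0.028, 1.0, 0.001]
wrist_force: [0.0, -0.2, 0.2]
finger_gap: 43.8
gripper_force: 0.0
```

```bash
python3 - <<'E'
from h import *
im,d,c=snap('wrist','w7.png'); X=world(d,c)
h=cv2.cvtColor(im,cv2.COLOR_RGB2HSV); m=((h[...,1]<50)&(h[...,2]>150)&(X[...,2]>64)&(X[...,2]<75)).astype(np.uint8)
n,l,st,ce=cv2.connectedComponentsWithStats(m)
for i in range(1,n):
    if st[i,4]>300: a,b,w,hh=st[i,:4]; house(im,X,(a,b,a+w,b+hh))
print(env.read_state()['position'],env.read_state()['finger_gap'])
E
```

```text
1383 n [-0.008  0.009  1.   ] ctr [ 569.2 -265.8   70.2] size [43.4 26.7] axis heading 3.6
1382 n [-0.003 -0.011  1.   ] ctr [ 565.1 -183.4   70.2] size [42.5 27.8] axis heading 3.5
1429 n [-0.001 -0.016  1.   ] ctr [ 561.5 -102.5   70.4] size [42.7 29. ] axis heading 3.5
[ 568.77877647 -265.95631865  222.66207231] 43.72674128127942
```

View pics/w7.png

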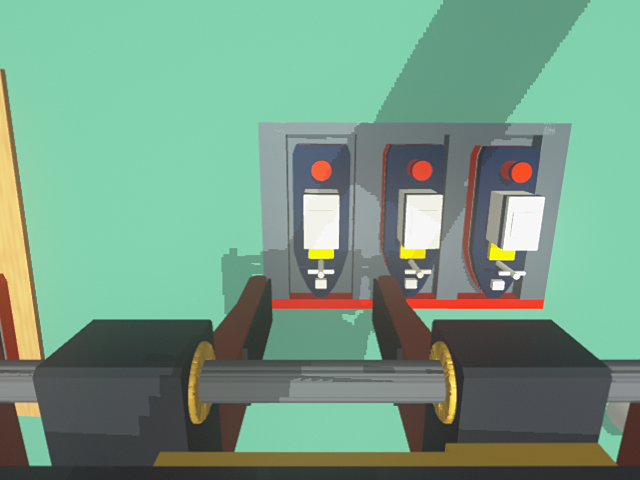

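All three boats stand level in their bays (houses at (321,220), (420,220) and (517,222)), bows to the red bar, with the tops at 70 mm.

```bash
python3 -c "
from plant import env
print(env.close_job())"
```

```text
the job is handed in; nothing more can be done
None
```

Both rack boats are set down flat in the two empty bays with their bows to the red end, and the job is handed in; the last measurements put them within about 2 mm of where they should be, but the hand-in returned no verdict.

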